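Find the loose pipe-clamp bolt and hold its cap open

ROBOT

A 7-joint arm with a two-finger parallel gripper is mounted at the origin on the work surface. World frame = base frame: x ahead of the robot, y to its left, z up, the work surface at z = 0. Lengths are in m, angles in rad, forces in N, time in s.
With the tool pointing down it reaches from about 0.35 to 0.9 m from the base axis. Payload 19.9 kg.
Tool frame: the origin (TCP) lies midway between the tips of the shut fingers; the grasp point (between the pads) lies 19 mm behind it; x points along the fingers, z is the direction in which the jaws open and shut, and the axes are right-handed (so a half turn about x gives the same grasp; the last joint's range is limited). The gripper opens to 94 mm and grips with 3 to 60 N. Pads are 16 mm wide; open, the fingers measure 119 mm over their backs; the gripper's body (75 mm by 177 mm) begins 78 mm behind the grasp point.
Start: joints at [-1.391, 0.417, -0.01, 1.614, 0.005, 1.111, -0.053], TCP at [0.137, 0.61, 0.205] pointing down, gripper open.
Joint ranges: [-2.81, 2.81], [-0.39, 2.02], [-1.27, 1.25], [0.06, 2.57], [-1.19, 4.33], [0.19, 2], [-2.82, 2.82]. Speed limits (rad/s): [1.89, 1.89, 2.39, 2.39, 3.01, 3.01, 3.01].

INTERFACE

Orientations are given as a unit quaternion [w, x, y, z].
In Python, from plant import * gives the robot as it stands. The module is installed in compiled form; this text tells all that it offers.
- The arm moves only by the shell command python3 -m inch 'ROWS'. ROWS is JSON, a list of rows, each a list of 3 entries, a list of its own where there are three numbers: the finger opening in mm, from 0 to 94, then the shift along the tool's x, y, z in mm, then the turn, a rotation vector about the tool's x, y, z in rad. A call has 1 to 5 rows; each row is the pose to reach, as a shift and turn from the pose commanded when the call began, along the tool's axes at that moment; what a row does not reach only later rows make up. A row lasts 1/10 s, in which the tool goes at most 50 mm and 8.59 degrees, less where a joint would pass 70% of its speed; a pose out of reach is approached as far as the arm can. A call with a gripper value outside its range is refused whole. The fingers move at their own pace and stop on an object; the grip force is fixed at half the most. Time passes only in rows, so rows that repeat a pose let the fingers close. It gives the time, the measured TCP pose, the force and the opening at its end, in the units of the state.
- state(): the state, without advancing time (a new reading comes with each control period).
- grab_frame(name): name is "scene" or "top"; returns the picture (384x512x3 uint8, red, green, blue); there is no depth.
- get_calibration(name): a dict with "intrinsics" (3x3 intrinsics, pixels), "k1" (the pictures are not rectified: a ray, as slopes to the right and down, at radius r is drawn at 1 + k1 r^2 times it, then the intrinsics apply), "R" (3x3) and "t" (3): a world point X has camera coordinates R X + t. Camera axes: x right, y down, z forward; pixel columns grow to the right and rows downward; lengths in m; the calibration is good to about 2 mm. A picture is of the moment at which its call begins. get_calibration takes no time and is no camera call.
- hand_in(): hands the job in, once; it reports no verdict.
Trained networks look in the newest picture that a camera, given by its name, has taken for a name from the list of things; names that differ only in an ending like _2 or _b are one class to them, and where a whole thing is asked for, a point or a joint stands for the part that bears it (a point fixed in the world has none). Each returns a list of dicts, best first, with "p" (0 to 1); they miss things now and then, are a little off and sometimes report something else, mostly with a low value. They report only what shows in the picture. A call takes as long as a camera call.
- search_frame(camera, name): "xyz" ([x, y, z] in m, in the coordinates of the camera as it stood for that picture, good to about 4 mm: the middle of the surface that is visible of it).
- trace(camera, name): "pixels" (384x512 bool, what is visible of it).
The state is a dict: "time_s": time; "joint_positions": joint angles; "joint_vel": joint speeds; "effort": joint torques, N m; "ee_pos": TCP position; "tool_rot": TCP orientation; "contact_force": force on the tool from outside, world axes, zero at the start; "moment": the same for the moment, N m; "width": finger opening in m.
Only numpy, scipy, OpenCV 4.12 (cv2) and the standard library are available. Lean on these libraries where they do the work, as an engineer would, in place of code of your own. Each camera call takes 0.05 s, during which the arm holds its last target.

TASK

One of the three hinged pipe clamps on this weldment has a loose bolt: starting with the clamp next to the flange and working along the pipe, tap all three tall bolt heads from the side and feel which one rocks. Then swing the cap of that clamp up, at least about 45 degrees, and keep holding it open in the gripper so that the fitter can renew the rubber liner; finish while holding it (it falls shut if let go). Leave the other things on the bench where they are.

Things in the scene. Friction and masses are not known exactly. Their poses are not given: they have to be found in the camera images.
- rig: Fixed weldment: grey box section 100 x 460 x 40 mm on the bench; a 48 mm pipe runs above it, axis 80 mm above the bench. Origin: centre of its underside. y: along the pipe, towards the flanged end; x: across it, from the clamps' hinge side to their bolt side; z up. Three identical hinged clamps sit at y = about +130, 0 and -130 mm, each up to 12 mm off.
- flange (a point): Centre of the round pipe flange, 150 mm across, 18 mm thick, that marks one end of the pipe, at rig y = 259 mm and 80 mm above the bench; the other pipe end is open.
- bolt_1: Bolt of clamp 1 (numbers do not tell the order along the pipe): upright hexagon head, 20 mm across flats, 30 mm tall, on a 3 mm washer on the cap's lug. Origin: centre of the head, 112 mm above the bench; z up the bolt. Tight: rigid. Loose: rocks any way about a point 50 mm below the origin, 6 to 7 mm at the head under 1 N, then comes up hard; springs back. It lifts with the cap.
- cap_1: Upper half of clamp 1: half ring over the pipe, crown 115 mm above the bench, with a flat lug on the bolt side. Origin: centre of the lug, 37 (x) x 40 (y, along the pipe) x 14 mm, 80 to 94 mm above the bench when shut, axes as the rig's. The lug can be gripped across its 40 mm, bolt head between the fingers; the fixed lug below is 30 mm wide. With bolt 0.45 to 0.7 kg.
- hinge_1 (a joint): Opening angle of cap 1: 0 shut, grows as the lug swings up, up to 1.3 rad. A cap with a loose bolt swings freely and falls shut when let go; one with a tight bolt cannot be opened.
- pin_1 (a point): Centre of the hinge pin of cap 1, on the side of the pipe away from the bolt, 40 mm from the pipe axis and at its height (80 mm above the bench); the pin lies along the rig's y.
- bolt_2: Bolt of clamp 2 (numbers do not tell the order along the pipe): upright hexagon head, 20 mm across flats, 30 mm tall, on a 3 mm washer on the cap's lug. Origin: centre of the head, 112 mm above the bench; z up the bolt. Tight: rigid. Loose: rocks any way about a point 50 mm below the origin, 6 to 7 mm at the head under 1 N, then comes up hard; springs back. It lifts with the cap.
- cap_2: Upper half of clamp 2: half ring over the pipe, crown 115 mm above the bench, with a flat lug on the bolt side. Origin: centre of the lug, 37 (x) x 40 (y, along the pipe) x 14 mm, 80 to 94 mm above the bench when shut, axes as the rig's. The lug can be gripped across its 40 mm, bolt head between the fingers; the fixed lug below is 30 mm wide. With bolt 0.45 to 0.7 kg.
- hinge_2 (a joint): Opening angle of cap 2: 0 shut, grows as the lug swings up, up to 1.3 rad. A cap with a loose bolt swings freely and falls shut when let go; one with a tight bolt cannot be opened.
- pin_2 (a point): Centre of the hinge pin of cap 2, on the side of the pipe away from the bolt, 40 mm from the pipe axis and at its height (80 mm above the bench); the pin lies along the rig's y.
- bolt_3: Bolt of clamp 3 (numbers do not tell the order along the pipe): upright hexagon head, 20 mm across flats, 30 mm tall, on a 3 mm washer on the cap's lug. Origin: centre of the head, 112 mm above the bench; z up the bolt. Tight: rigid. Loose: rocks any way about a point 50 mm below the origin, 6 to 7 mm at the head under 1 N, then comes up hard; springs back. It lifts with the cap.
- cap_3: Upper half of clamp 3: half ring over the pipe, crown 115 mm above the bench, with a flat lug on the bolt side. Origin: centre of the lug, 37 (x) x 40 (y, along the pipe) x 14 mm, 80 to 94 mm above the bench when shut, axes as the rig's. The lug can be gripped across its 40 mm, bolt head between the fingers; the fixed lug below is 30 mm wide. With bolt 0.45 to 0.7 kg.
- hinge_3 (a joint): Opening angle of cap 3: 0 shut, grows as the lug swings up, up to 1.3 rad. A cap with a loose bolt swings freely and falls shut when let go; one with a tight bolt cannot be opened.
- pin_3 (a point): Centre of the hinge pin of cap 3, on the side of the pipe away from the bolt, 40 mm from the pipe axis and at its height (80 mm above the bench); the pin lies along the rig's y.
- spanner: Bystander, to be left alone: combination spanner, 160 mm long, lying on the bench in front of the clamps. Origin: on its underside.
- spare_bolt: Bystander, to be left alone: spare tall-headed bolt, 79 mm long, lying on the bench in front of the clamps. Origin: on its underside.
- nut_a: Bystander, to be left alone: hexagon nut, 10 mm high, on the box section between the middle clamp and the one at the open pipe end. Origin: on its underside.
- nut_b: Bystander, to be left alone: hexagon nut, 10 mm high, on the box section between the middle clamp and the one at the flanged end. Origin: on its underside.
- grinder: Bystander, to be left alone: angle grinder, about 270 mm long and 115 mm high, lying to the left. Origin: on its underside.
- wire_brush: Bystander, to be left alone: wooden-handled wire brush, about 260 mm long. Origin: on its underside.
- bolt_tin: Bystander, to be left alone: open steel tin, 84 mm across and 75 mm high. Origin: on its underside.
- tape_measure: Bystander, to be left alone: black tape measure, 74 x 40 x 66 mm. Origin: on its underside.

How it is judged:
On the way, in this order (a step that is already met when the one before it is completed fails the run):
1. the bolt of the clamp next to the flange is tapped with the fingers (((contact force between the fingers and bolt_1 above 0.3 N and y of bolt_1 in the frame of rig above 0.07 m) or (contact force between the fingers and bolt_2 above 0.3 N and y of bolt_2 in the frame of rig above 0.07 m) or (contact force between the fingers and bolt_3 above 0.3 N and y of bolt_3 in the frame of rig above 0.07 m))), for 0.02 s.
2. the bolt of the middle clamp is tapped (((contact force between the fingers and bolt_1 above 0.3 N and y of bolt_1 in the frame of rig between -0.07 and 0.07 m) or (contact force between the fingers and bolt_2 above 0.3 N and y of bolt_2 in the frame of rig between -0.07 and 0.07 m) or (contact force between the fingers and bolt_3 above 0.3 N and y of bolt_3 in the frame of rig between -0.07 and 0.07 m))), for 0.02 s.
3. the bolt of the clamp at the open pipe end is tapped (((contact force between the fingers and bolt_1 above 0.3 N and y of bolt_1 in the frame of rig below -0.07 m) or (contact force between the fingers and bolt_2 above 0.3 N and y of bolt_2 in the frame of rig below -0.07 m) or (contact force between the fingers and bolt_3 above 0.3 N and y of bolt_3 in the frame of rig below -0.07 m))), for 0.02 s.
4. the cap with the loose bolt comes off its seat (opened past 0.2 rad) (value of joint any of hinge_1, hinge_2, hinge_3 above 0.2 rad), for 0.1 s.
At the end, for the whole second after the job is handed in: A cap (only the one with the loose bolt can be opened) stands open by more than 0.62 rad (35 degrees), still (slower than 0.15 rad/s), held by the fingers (contact of more than 0.5 N with the cap or its bolt) through the last second (((value of joint hinge_1 above 0.62 rad and velocity of joint hinge_1 between -0.15 and 0.15 rad/s and contact force between the fingers and cap_1 above 0.5 N) or (value of joint hinge_2 above 0.62 rad and velocity of joint hinge_2 between -0.15 and 0.15 rad/s and contact force between the fingers and cap_2 above 0.5 N) or (value of joint hinge_3 above 0.62 rad and velocity of joint hinge_3 between -0.15 and 0.15 rad/s and contact force between the fingers and cap_3 above 0.5 N))); the arm keeps its last pose, push and grip.
It fails at once if a bystander is moved by more than 25 mm (distance of any of spanner, spare_bolt, nut_a, nut_b, grinder, wire_brush, bolt_tin, tape_measure from where it was at the start of the episode above 0.025 m).
It also fails if it takes over 48 s, if anything falls off the work surface, if the arm or the gripper's body presses on something with over 40 N, if the wrist force passes 120 N, or if a joint passes its speed limit or range.

## Working session

There is one attempt and no reset: what is moved stays moved. The work goes in short steps, Python scripts to look and compute and a shell command to move; the robot and the scene stay as the last step left them, time stands still between calls to the robot, and variables do not carry over. Pictures are saved under pics/ and viewed, and the job is handed in when it is done.

```bash
mkdir -p pics; ls
python3 - <<'E'
from plant import *
import cv2,numpy as np
np.set_printoptions(precision=4,suppress=True)
for n in("scene","top"):
    im=grab_frame(n);cv2.imwrite(f"pics/{n}0.png",im[:,:,::-1]);c=get_calibration(n);print(n,c)
    R=np.array(c["R"]);t=np.array(c["t"])
    for k in("rig","flange","bolt_1","cap_1","pin_1","nut_a","spanner","spare_bolt","grinder","bolt_tin","tape_measure","wire_brush"):
        for d in search_frame(n,k)[:4]: print(k,round(d["p"],2),R.T@(np.array(d["xyz"])-t))
print(state())
E
```

```text
pics
scene {'intrinsics': array([[405.6274,   0.    , 256.2123],
       [  0.    , 405.6274, 196.8754],
       [  0.    ,   0.    ,   1.    ]]), 'k1': 0.03667531800711856, 'R': array([[ 0.304 ,  0.9526,  0.013 ],
       [ 0.7759, -0.2396, -0.5836],
       [-0.5528,  0.1875, -0.8119]]), 't': array([-0.1828, -0.3806,  1.5751])}
rig 0.61 [0.5993 0.042  0.079 ]
flange 0.82 [0.5967 0.0376 0.081 ]
bolt_1 0.54 [0.6352 0.1332 0.124 ]
cap_1 0.64 [ 0.5981 -0.1241  0.1071]
cap_1 0.58 [0.6048 0.1345 0.104 ]
cap_1 0.57 [0.5985 0.009  0.1063]
pin_1 0.78 [0.5994 0.0052 0.1077]
pin_1 0.69 [0.6044 0.1349 0.1034]
pin_1 0.62 [ 0.594  -0.126   0.1103]
spanner 0.55 [ 0.7232 -0.06    0.0068]
spanner 0.29 [0.6022 0.0081 0.1063]
spare_bolt 0.43 [0.7374 0.1388 0.0202]
grinder 0.79 [0.4607 0.473  0.0562]
grinder 0.42 [0.7369 0.1397 0.0159]
bolt_tin 0.7 [ 0.6456 -0.2553  0.0372]
tape_measure 0.79 [0.6387 0.402  0.0456]
wire_brush 0.84 [ 0.5673 -0.4592  0.0307]
top {'intrinsics': array([[381.9804,   0.    , 256.5773],
       [  0.    , 381.9804, 187.9697],
       [  0.    ,   0.    ,   1.    ]]), 'k1': -0.11325
[... 744 characters left out ...]
r 0.29 [0.5587 0.0485 0.0927]
bolt_tin 0.66 [ 0.6708 -0.2673  0.0282]
bolt_tin 0.48 [0.5589 0.0503 0.0978]
tape_measure 0.86 [0.6199 0.4028 0.0634]
wire_brush 0.79 [ 0.5542 -0.4608  0.0345]
{'time_s': 1.3, 'joint_positions': array([-1.3905,  0.4174, -0.0103,  1.6136,  0.0047,  1.1107, -0.053 ]), 'joint_vel': array([-0.0008, -0.0005, -0.0008,  0.0004,  0.    ,  0.0005,  0.001 ]), 'effort': array([  0.0001, -85.1007,   0.6381, -42.6291,  -0.0488,   0.0136,
         0.    ]), 'ee_pos': array([0.1374, 0.6097, 0.2054]), 'tool_rot': array([ 0.5522, -0.4416,  0.5523,  0.4416]), 'contact_force': array([0.1957, 0.0789, 0.3816]), 'moment': array([0.0275, 0.0233, 0.0301]), 'width': 0.09427538628653576}
```

View pics.

View pics/scene0.png

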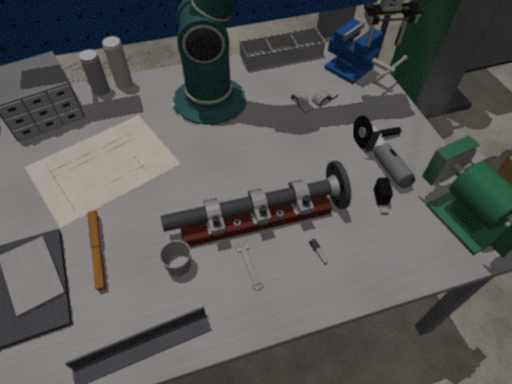

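View pics/top0.png

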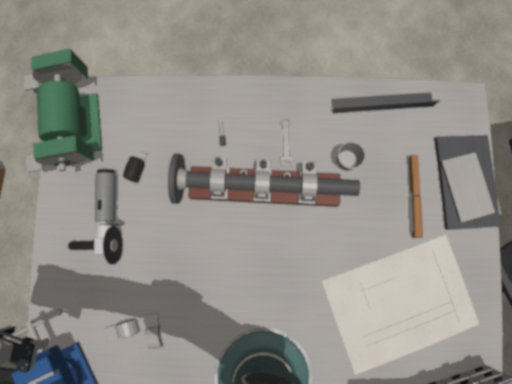

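```bash
cat > h.py <<'E'
import cv2,numpy as np
from plant import *
np.set_printoptions(precision=4,suppress=True)
def proj(n,X):
    c=get_calibration(n);p=np.array(X,float).reshape(-1,3)@np.array(c["R"]).T+c["t"]
    s=p[:,:2]/p[:,2:];r2=(s**2).sum(1,keepdims=True);s=s*(1+c["k1"]*r2);K=c["intrinsics"]
    return s*[K[0,0],K[1,1]]+[K[0,2],K[1,2]]
def back(n,uv,z):
    c=get_calibration(n);K=c["intrinsics"];R=np.array(c["R"]);d=(np.array(uv,float)-[K[0,2],K[1,2]])/[K[0,0],K[1,1]]
    s=d.copy()
    for _ in range(20): s=d/(1+c["k1"]*(s@s))
    o=-R.T@c["t"];v=R.T@np.r_[s,1];return o+v*(z-o[2])/v[2]
def Rq(q):
    from scipy.spatial.transform import Rotation as Ro
    return Ro.from_quat(q,scalar_first=True)
def st():
    s=state();print(round(s["time_s"],2),s["ee_pos"],"rot\n",Rq(s["tool_rot"]).as_matrix(),"F",s["contact_force"],"w",s["width"],"q",s["joint_positions"]);return s
E
python3 - <<'E'
from h import *
a=cv2.imread("pics/top0.png")[130:215,160:370];b=cv2.imread("pics/scene0.png")[160:250,155:360]
cv2.imwrite("pics/c1.png",cv2.resize(a,None,fx=3.8,fy=3.8,interpolation=cv2.INTER_CUBIC));cv2.imwrite("pics/c2.png",cv2.resize(b,None,fx=3.9,fy=3.9,interpolation=cv2.INTER_CUBIC))
for n in("scene","top"):
  for k in("bolt_1","cap_1"):
    for d in trace(n,k)[:4]:
        ys,xs=np.nonzero(d["pixels"]);uv=[xs.mean(),ys.mean()];print(n,k,round(d["p"],2),len(xs),uv,xs.min(),xs.max(),ys.min(),ys.max(),back(n,uv,.12 if k[0]=='b' else .105))
st()
E
```

```text
scene bolt_1 0.54 80 [np.float64(306.075), np.float64(199.8)] 302 310 195 205 [0.6338 0.1367 0.12  ]
scene bolt_1 0.45 75 [np.float64(262.94666666666666), np.float64(209.48)] 259 267 204 215 [0.629  0.0092 0.12  ]
scene bolt_1 0.4 61 [np.float64(216.18032786885246), np.float64(220.14754098360655)] 213 220 215 225 [ 0.6245 -0.1239  0.12  ]
scene cap_1 0.86 482 [np.float64(214.33609958506224), np.float64(214.55394190871368)] 204 224 199 231 [ 0.5955 -0.1228  0.105 ]
scene cap_1 0.8 462 [np.float64(259.8809523809524), np.float64(204.75541125541125)] 249 270 190 221 [0.6015 0.0095 0.105 ]
scene cap_1 0.66 495 [np.float64(302.0929292929293), np.float64(194.84646464646465)] 290 313 180 211 [0.6045 0.1378 0.105 ]
top bolt_1 0.61 42 [np.float64(262.92857142857144), np.float64(162.95238095238096)] 260 266 160 166 [0.622  0.0092 0.12  ]
top bolt_1 0.48 52 [np.float64(310.38461538461536), np.float64(166.6153846153846)] 307 314 163 170 [ 0.6135 -0.1255  0.12  ]
top cap_1 0.96 479 [np.float64(217.57620041753654), np.float64(175.2651356993737)] 210 226 158 193 [0.5873 0.1388 0.105 ]
top cap_1 0.84 491 [np.float64(309.13645621181263), np.float64(180.0040733197556)] 301 317 163 197 [ 0.5776 -0.1236  0.105 ]
top cap_1 0.61 528 [np.float64(262.0625), np.float64(177.36174242424244)] 254 269 159 195 [0.5832 0.0111 0.105 ]
1.5 [0.1375 0.6096 0.2054] rot
 [[ 0.     -0.9755  0.22  ]
 [-0.0002  0.22    0.9755]
 [-1.     -0.0001 -0.0002]] F [ 0.2683 -0.3164 -0.6223] w 0.09394812044621721 q [-1.3905  0.4174 -0.0103  1.6136  0.0047  1.1107 -0.053 ]
```

View pics/c1.png

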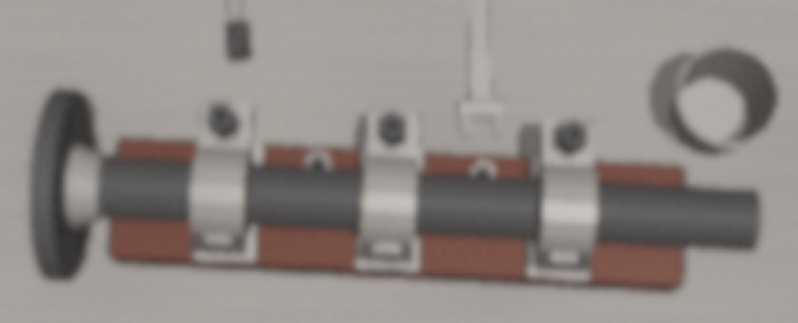

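View pics/c2.png

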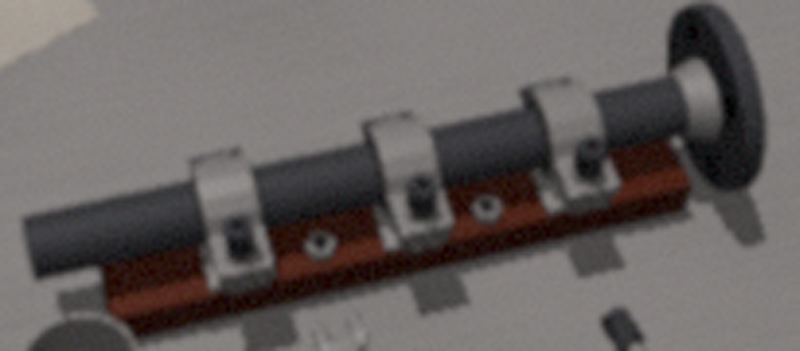

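Run:
```python
from h import *
for S,T in (((306.1,199.8),(160+222/3.8-.4,130+121/3.8-.4)),((262.9,209.5),(262.9,162.95)),((216.2,220.1),(310.4,166.6))):
  for z in(.105,.112,.12,.127): print(z,back("scene",S,z),back("top",T,z))
# box lower corners etc: rig pose from pipe axis ends
for n in("scene","top"):
  c=get_calibration(n);print(-np.array(c["R"]).T@c["t"])
```

```text
0.105 [0.6244 0.1423 0.105 ] [0.628 0.139 0.105]
0.112 [0.6288 0.1397 0.112 ] [0.6264 0.1381 0.112 ]
0.12 [0.6338 0.1367 0.12  ] [0.6245 0.1371 0.12  ]
0.127 [0.6382 0.1341 0.127 ] [0.6229 0.1363 0.127 ]
0.105 [0.6196 0.0126 0.105 ] [0.6254 0.0093 0.105 ]
0.112 [0.624 0.011 0.112] [0.6238 0.0093 0.112 ]
0.12 [0.629  0.0091 0.12  ] [0.622  0.0093 0.12  ]
0.127 [0.6335 0.0074 0.127 ] [0.6204 0.0093 0.127 ]
0.105 [ 0.6149 -0.1224  0.105 ] [ 0.6169 -0.1274  0.105 ]
0.112 [ 0.6193 -0.1231  0.112 ] [ 0.6153 -0.1265  0.112 ]
0.12 [ 0.6244 -0.1238  0.12  ] [ 0.6136 -0.1255  0.12  ]
0.127 [ 0.6289 -0.1245  0.127 ] [ 0.612  -0.1246  0.127 ]
[ 1.2216 -0.2125  1.0591]
[0.3801 0.0083 1.1787]
```

```bash
python3 -m inch '[[0,[0,-626,-344],[-0.185,0,0]],[0,[0,-626,-344],[-0.185,0,0]],[0,[0,-626,-344],[-0.185,0,0]],[0,[0,-626,-344],[-0.185,0,0]],[0,[0,-626,-344],[-0.185,0,0]]]'; python3 -c "
from h import *
st()"
```

```text
time_s: 2.0
ee_pos: [0.3252, 0.4433, 0.2057]
tool_rot: [0.509, -0.491, 0.509, 0.491]
contact_force: [0.9, 0.7, 0.1]
width: 0.0573
2.0 [0.3252 0.4433 0.2057] rot
 [[ 0.0002 -0.9993  0.0367]
 [ 0.0003  0.0367  0.9993]
 [-1.     -0.0002  0.0003]] F [0.9411 0.6889 0.091 ] w 0.05734661325567755 q [-1.0364  0.2825  0.051   1.8049 -0.0163  1.0542  0.5547]
```

```bash
python3 -m inch '[[0,[0,-358,-293],[0,0,0]],[0,[0,-358,-293],[0,0,0]],[0,[0,-358,-293],[0,0,0]],[0,[0,-358,-293],[0,0,0]],[0,[0,-358,-293],[0,0,0]]]'; python3 -c "
from h import *
st()"
```

```text
time_s: 2.5
ee_pos: [0.5127, 0.278, 0.2058]
tool_rot: [0.509, -0.491, 0.509, 0.491]
contact_force: [0.2, 0.2, 0.6]
width: 0.0178
2.5 [0.5127 0.278  0.2058] rot
 [[ 0.0005 -0.9993  0.0366]
 [ 0.0003  0.0366  0.9993]
 [-1.     -0.0005  0.0003]] F [0.1926 0.246  0.5511] w 0.01776364921657193 q [-0.6903  0.3445  0.1768  1.7266 -0.0676  1.0758  1.0426]
```

```bash
python3 -m inch '[[0,[0,-164,-135],[0,0,0]],[0,[0,-164,-135],[0,0,0]],[0,[0,-164,-135],[0,0,0]],[0,[0,-164,-135],[0,0,0]],[0,[0,-164,-135],[0,0,0]]]'
python3 - <<'E'
from h import *
st()
for n in("scene","top"):
    im=grab_frame(n);a=im[110:260,150:370] if n=="scene" else im[100:240,150:370]
    cv2.imwrite(f"pics/{n}1.png",cv2.resize(a[:,:,::-1],None,fx=3.6,fy=3.6,interpolation=cv2.INTER_CUBIC))
E
```

```text
time_s: 3.0
ee_pos: [0.6732, 0.1329, 0.205]
tool_rot: [0.51, -0.49, 0.511, 0.488]
contact_force: [-0.4, -0.5, -0.6]
width: 0.0002
3.0 [0.6732 0.1329 0.205 ] rot
 [[ 0.0006 -0.9991  0.0423]
 [-0.0025  0.0423  0.9991]
 [-1.     -0.0007 -0.0025]] F [-0.3907 -0.497  -0.5607] w 0.0002485853205369921 q [-0.4023  0.537   0.2383  1.4508 -0.1287  1.1692  1.3824]
```

View pics/scene1.png

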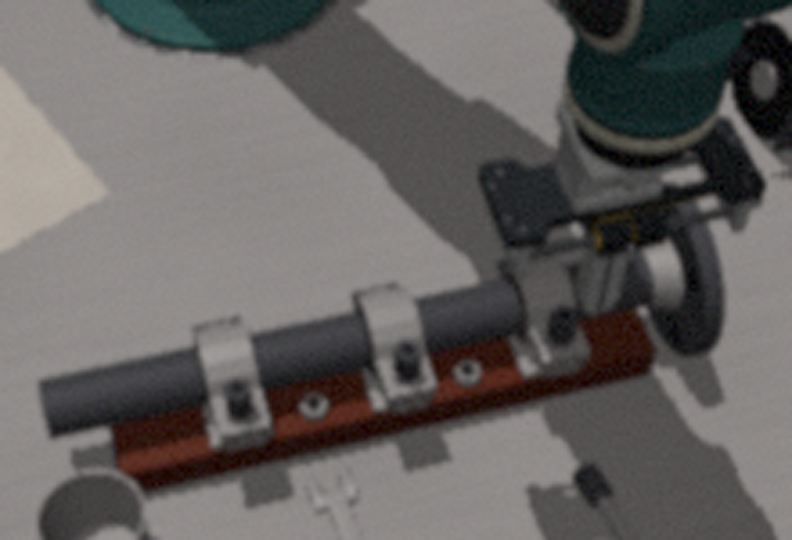

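View pics/top1.png

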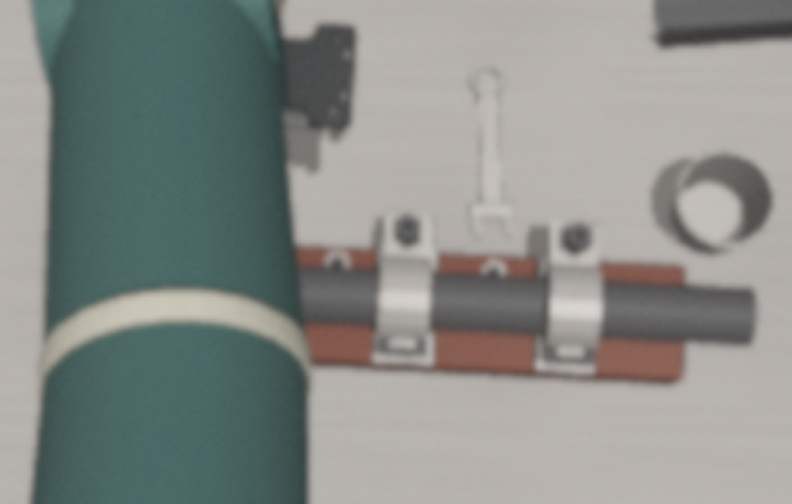

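```bash
python3 -m inch '[[0,[50,0,0],[0,0,0]],[0,[94,0,0],[0,0,0]],[0,[94,0,0],[0,0,0]]]'; python3 -c "
from h import *
st()"
```

```text
time_s: 3.4
ee_pos: [0.6662, 0.1397, 0.1062]
tool_rot: [0.506, -0.489, 0.511, 0.493]
contact_force: [-1.0, 0.0, -0.8]
width: 0.0006
3.4 [0.6662 0.1397 0.1062] rot
 [[-0.0086 -0.9994  0.0349]
 [-0.0015  0.0349  0.9994]
 [-1.      0.0085 -0.0018]] F [-1.0233  0.009  -0.7899] w 0.0005799044007450084 q [-0.3991  0.6263  0.2156  1.5416 -0.1503  0.9987  1.3952]
```

```bash
python3 -m inch '[[0,[0,6,0],[0,0,0]],[0,[0,12,0],[0,0,0]],[0,[0,14,0],[0,0,0]],[0,[0,16,0],[0,0,0]]]';  python3 -m inch '[[0,[0,2,0],[0,0,0]]]'; python3 -m inch '[[0,[0,2,0],[0,0,0]]]'
```

```text
time_s: 3.8
ee_pos: [0.6547, 0.1395, 0.1133]
tool_rot: [0.51, -0.491, 0.508, 0.49]
contact_force: [0.6, 0.0, -0.1]
width: 0.0003
time_s: 3.9
ee_pos: [0.6525, 0.1394, 0.1124]
tool_rot: [0.509, -0.491, 0.509, 0.491]
contact_force: [-0.1, -0.3, -0.2]
width: 0.0005
time_s: 4.0
ee_pos: [0.6504, 0.1393, 0.1119]
tool_rot: [0.509, -0.491, 0.509, 0.491]
contact_force: [0.4, 0.9, 0.4]
width: 0.0006
```

Noise is about 1 N. I continue in small steps.

```bash
for i in 1 2 3 ; do python3 -m inch '[[0,[0,2,0],[0,0,0]]]' | egrep 'ee_pos|force'; done
```

```text
ee_pos: [0.6482, 0.1393, 0.1116]
contact_force: [0.5, -0.0, -0.0]
ee_pos: [0.6462, 0.1393, 0.1115]
contact_force: [5.2, -0.3, -1.5]
ee_pos: [0.6458, 0.1394, 0.1118]
contact_force: [20.6, 1.1, -13.0]
```

```bash
python3 -m inch '[[0,[0,-20,0],[0,0,0]],[0,[0,-20,-49],[0,0,0]],[0,[0,-20,-98],[0,0,0]],[0,[0,-20,-129],[0,0,0]],[0,[0,-8,-129],[0,0,0]]]'|egrep 'ee_pos|force';  python3 -m inch '[[0,[0,0,0],[0,0,0]]]'|egrep 'ee_pos|force'
```

```text
ee_pos: [0.6478, 0.004, 0.1116]
contact_force: [0.9, -0.5, -1.0]
ee_pos: [0.6467, 0.0093, 0.1115]
contact_force: [-0.2, 1.0, 0.3]
```

```bash
for i in 1 2 3 4 5; do python3 -m inch '[[0,[0,2,0],[0,0,0]]]' | egrep 'ee_pos|force'; done
```

```text
ee_pos: [0.6459, 0.0113, 0.1116]
contact_force: [-0.2, -0.2, 0.4]
ee_pos: [0.6438, 0.0116, 0.1115]
contact_force: [0.5, 0.3, -0.4]
ee_pos: [0.6416, 0.0113, 0.1114]
contact_force: [0.5, -0.4, -0.8]
ee_pos: [0.6396, 0.0111, 0.1114]
contact_force: [-0.5, 0.2, 0.0]
ee_pos: [0.6375, 0.0109, 0.1115]
contact_force: [0.4, -1.0, 0.1]
```

```bash
for i in 1 2 ; do python3 -m inch '[[0,[0,2,0],[0,0,0]]]' | egrep 'ee_pos|force'; done;  python3 - <<'E'
from h import *
im=grab_frame("scene");a=im[150:250,180:340]
cv2.imwrite(f"pics/s2.png",cv2.resize(a[:,:,::-1],None,fx=5,fy=5,interpolation=cv2.INTER_CUBIC))
E
```

```text
ee_pos: [0.6355, 0.0108, 0.1115]
contact_force: [1.8, 0.6, 0.6]
ee_pos: [0.6339, 0.0108, 0.1117]
contact_force: [6.1, -0.6, -0.8]
```

View pics/s2.png

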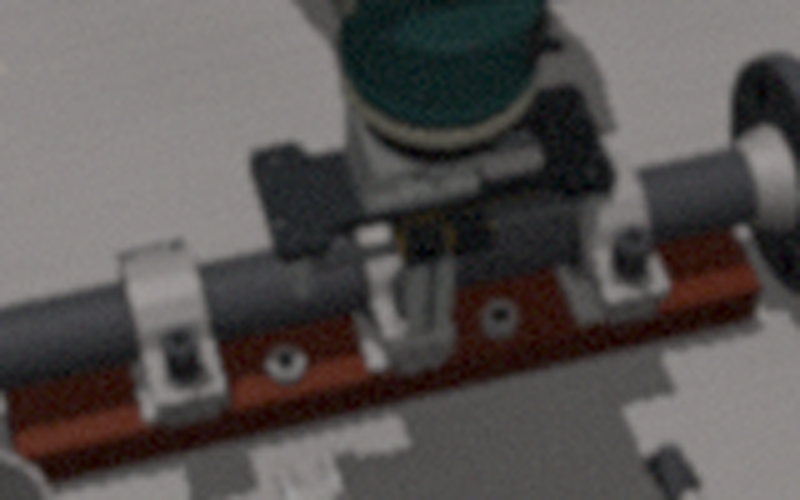

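```bash
python3 -m inch '[[0,[0,-27,0],[0,0,0]],[0,[0,-27,-49],[0,0,0]],[0,[0,-27,-98],[0,0,0]],[0,[0,-27,-136],[0,0,0]],[0,[0,-14,-136],[0,0,0]]]'|egrep 'ee_pos|force';  python3 -m inch '[[0,[0,0,0],[0,0,0]]]'|egrep 'ee_pos|force'; for i in 1 2 3; do python3 -m inch '[[0,[0,2,0],[0,0,0]]]' | egrep 'ee_pos|force'; done
```

```text
ee_pos: [0.6418, -0.1326, 0.1114]
contact_force: [-0.8, 0.3, 0.1]
ee_pos: [0.6413, -0.127, 0.1114]
contact_force: [-0.4, 1.0, 0.0]
ee_pos: [0.6409, -0.1246, 0.1115]
contact_force: [0.4, 0.7, -1.2]
ee_pos: [0.6389, -0.1242, 0.1115]
contact_force: [0.5, -0.9, -0.7]
ee_pos: [0.6368, -0.1245, 0.1115]
contact_force: [0.1, 0.7, -0.2]
```

```bash
for i in 1 2 3; do python3 -m inch '[[0,[0,2,0],[0,0,0]]]' | egrep 'ee_pos|force'; done
```

```text
ee_pos: [0.6361, -0.1245, 0.1118]
contact_force: [19.4, -0.2, -12.0]
ee_pos: [0.6359, -0.1245, 0.1119]
contact_force: [33.3, -2.9, -24.2]
ee_pos: [0.6357, -0.1244, 0.1121]
contact_force: [46.6, -4.5, -33.9]
```

```bash
python3 -m inch '[[74,[-10,-30,0],[0,0,0]],[74,[-50,-30,20],[0,0,0]],[74,[-60,-30,68],[0,0,0]],[74,[-60,-30,116],[0,0,0]],[74,[-60,-20,135],[0,0,0]]]'|egrep 'ee_pos|force';  python3 -m inch '[[74,[0,0,0],[0,0,0]],[74,[0,0,0],[0,0,0]]]'
python3 - <<'E'
from h import *
st()
for n in("scene","top"):
    im=grab_frame(n);a=im[130:250,180:340]
    cv2.imwrite(f"pics/{n}3.png",cv2.resize(a[:,:,::-1],None,fx=4.9,fy=4.9,interpolation=cv2.INTER_CUBIC))
E
```

```text
ee_pos: [0.656, 0.0152, 0.1716]
contact_force: [-0.1, 0.5, -1.0]
time_s: 7.55
ee_pos: [0.6555, 0.0091, 0.1716]
tool_rot: [0.509, -0.491, 0.509, 0.491]
contact_force: [0.2, -0.4, 0.3]
width: 0.0531
7.55 [0.6555 0.0091 0.1716] rot
 [[ 0.0001 -0.9994  0.036 ]
 [-0.0004  0.036   0.9994]
 [-1.     -0.0002 -0.0004]] F [ 0.1837 -0.3659  0.2975] w 0.05311068340376958 q [-0.2341  0.5113  0.2425  1.5712 -0.1335  1.0753  1.5769]
```

View pics/scene3.png

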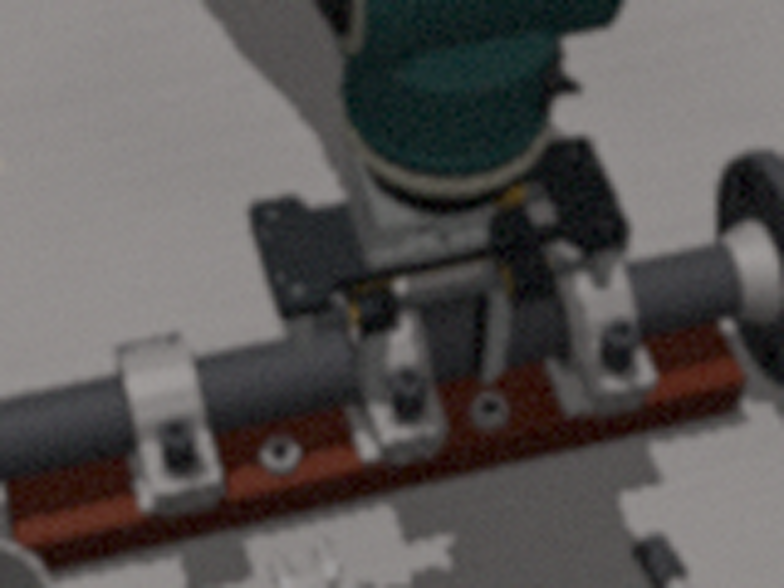

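```bash
python3 -m inch '[[74,[0,32,1.5],[0,0,0]],[74,[0,32,1.5],[0,0,0]],[74,[0,32,1.5],[0,0,0]],[74,[25,32,1.5],[0,0,0]],[74,[50,32,1.5],[0,0,0]]]';  python3 -m inch '[[74,[25,0,0],[0,0,0]],[74,[53,0,0],[0,0,0]],[74,[53,0,0],[0,0,0]],[74,[53,0,0],[0,0,0]]]'
python3 - <<'E'
from h import *
for n in("scene",):
    im=grab_frame(n);a=im[130:250,180:340]
    cv2.imwrite(f"pics/{n}4.png",cv2.resize(a[:,:,::-1],None,fx=4.9,fy=4.9,interpolation=cv2.INTER_CUBIC))
E
```

```text
time_s: 8.15
ee_pos: [0.6249, 0.0109, 0.1215]
tool_rot: [0.51, -0.491, 0.509, 0.49]
contact_force: [0.2, 0.3, -0.9]
width: 0.0742
time_s: 8.55
ee_pos: [0.6242, 0.0111, 0.0689]
tool_rot: [0.509, -0.491, 0.509, 0.49]
contact_force: [-0.3, -0.1, 0.5]
width: 0.074
```

View pics/scene4.png

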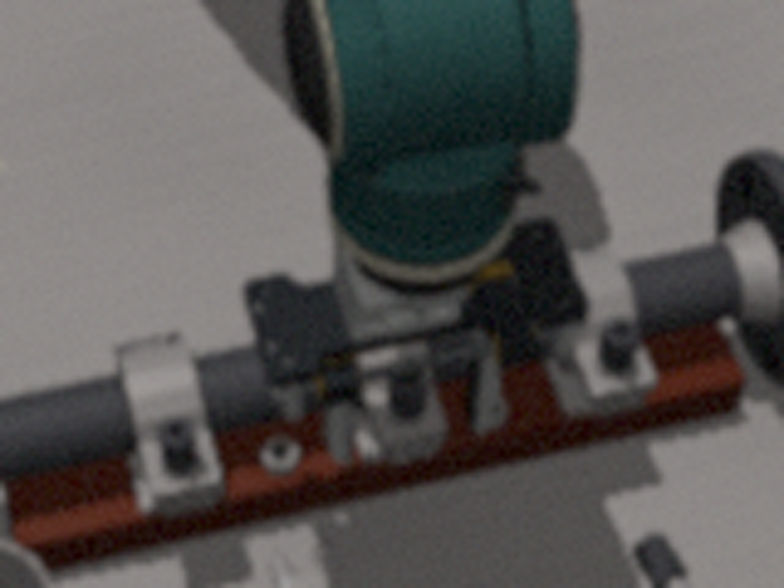

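```bash
python3 -m inch '[[10,[0,0,0],[0,0,0]],[10,[0,0,0],[0,0,0]],[10,[0,0,0],[0,0,0]],[10,[0,0,0],[0,0,0]],[10,[0,0,0],[0,0,0]]]';  python3 -m inch '[[10,[0,0,0],[0,0,0]],[10,[0,0,0],[0,0,0]]]'; python3 -c "
from h import *
st()"
```

```text
time_s: 9.1
ee_pos: [0.6237, 0.0099, 0.0688]
tool_rot: [0.509, -0.491, 0.51, 0.49]
contact_force: [-0.9, -2.9, 2.1]
width: 0.0396
time_s: 9.3
ee_pos: [0.6237, 0.0099, 0.0688]
tool_rot: [0.509, -0.491, 0.51, 0.49]
contact_force: [-1.3, -8.3, 2.3]
width: 0.0401
9.3 [0.6237 0.0099 0.0688] rot
 [[ 0.0004 -0.9993  0.038 ]
 [-0.0018  0.038   0.9993]
 [-1.     -0.0004 -0.0018]] F [-1.2576 -8.2535  2.3441] w 0.04005073699273683 q [-0.2298  0.5769  0.2205  1.7295 -0.1567  0.8522  1.5923]
```

Run:
```python
from h import *
im=cv2.imread("pics/top0.png")
for u in(243,250,285,330):
    print(u,[int(v) for v in im[165:205,u-2:u+3].mean((1,2))],[int(v) for v in (im[165:205,u-2:u+3,2].astype(float)-im[165:205,u-2:u+3,0]).mean(1)])
```

```text
243 [161, 160, 153, 136, 124, 128, 125, 107, 89, 78, 75, 77, 81, 86, 89, 94, 96, 95, 91, 88, 83, 79, 75, 71, 71, 77, 85, 87, 88, 89, 89, 89, 90, 89, 83, 77, 96, 131, 154, 161] [7, 8, 9, 15, 20, 16, 11, 8, 6, 3, 2, 1, 1, 1, 1, 0, 1, 0, 0, 0, 0, 0, 2, 3, 14, 33, 45, 49, 49, 50, 50, 49, 49, 48, 45, 34, 16, 9, 8, 8]
250 [158, 156, 150, 132, 105, 90, 86, 85, 82, 75, 72, 75, 80, 84, 88, 93, 96, 96, 93, 89, 85, 81, 77, 72, 69, 75, 81, 87, 89, 89, 89, 89, 91, 92, 89, 81, 86, 117, 145, 159] [7, 8, 9, 13, 27, 43, 47, 46, 38, 23, 8, 2, 1, 1, 0, 0, 1, 0, 1, 0, 0, 1, 1, 2, 9, 25, 40, 47, 48, 48, 48, 48, 47, 46, 45, 37, 22, 12, 9, 9]
285 [156, 155, 156, 155, 149, 131, 113, 116, 122, 116, 96, 78, 73, 76, 81, 85, 90, 94, 98, 97, 94, 89, 84, 81, 76, 72, 70, 78, 87, 91, 92, 92, 93, 93, 94, 92, 88, 80, 90, 123] [8, 8, 8, 8, 10, 15, 25, 26, 19, 14, 9, 4, 2, 1, 0, 1, 1, 1, 1, 0, 0, 1, 0, 1, 1, 2, 12, 31, 44, 49, 49, 49, 50, 49, 49, 49, 46, 37, 19, 10]
330 [163, 162, 162, 162, 162, 161, 156, 140, 113, 94, 89, 88, 84, 77, 74, 75, 79, 84, 88, 93, 97, 97, 95, 90, 85, 81, 77, 73, 70, 75, 85, 92, 95, 95, 96, 96, 96, 96, 93, 84] [8, 8, 8, 8, 8, 8, 9, 13, 26, 42, 49, 48, 42, 28, 10, 2, 1, 1, 0, 1, 0, 0, 1, 1, 0, 1, 1, 2, 8, 23, 40, 47, 50, 50, 50, 49, 50, 50, 49, 43]
```

Run:
```python
from h import *
from scipy.spatial.transform import Rotation as Ro
ax=back("top",(250,182),.08);print(ax,back("top",(263,182.6),.08),back("top",(330,185.8),.08))
s=state();P=s["ee_pos"];T=Rq(s["tool_rot"]);
axx=back("top",(263,182.6),.08)
ry=np.array([.038,.9993,0]);rx=np.array([.9993,-.038,0])
for r in (axx,axx+[.004,0,0],axx-[.004,0,0]):
  pin=r-.04*rx; pin[2]=.08
  for a in(.2,.4,.6,.8,.9):
    # tool turn b relative to cap angle a
    for b in (a,):
      G=P+T.apply([-.019,0,0]); Rc=Ro.from_rotvec(-a*ry); G2=pin+Rc.apply(G-pin)
      P2=G2+(Ro.from_rotvec(-b*ry)*T).apply([.019,0,0])
      print(a,"shift",1e3*T.inv().apply(P2-P),"rot",(T.inv()*Ro.from_rotvec(-b*ry)*T).as_rotvec(),P2)
```

```text
[0.5735 0.0461 0.08  ] [0.5724 0.0081 0.08  ] [ 0.5661 -0.1877  0.08  ]
0.2 shift [-18.3541  -0.4162  -0.033 ] rot [ 0.0004 -0.     -0.2   ] [0.6241 0.0099 0.0871]
0.4 shift [-36.4249   2.8224  -0.0655] rot [ 0.0007 -0.     -0.4   ] [0.6209 0.01   0.1052]
0.6 shift [-53.4922   9.5866  -0.0962] rot [ 0.0011 -0.     -0.6   ] [0.6141 0.0103 0.1223]
0.8 shift [-68.8753  19.6068  -0.1238] rot [ 0.0014 -0.     -0.8   ] [0.6041 0.0106 0.1377]
0.9 shift [-75.7403  25.7178  -0.1362] rot [ 0.0016 -0.     -0.9   ] [0.598  0.0109 0.1445]
0.2 shift [-17.5599  -0.4955  -0.0315] rot [ 0.0004 -0.     -0.2   ] [0.6242 0.0099 0.0863]
0.4 shift [-34.8682   2.5075  -0.0627] rot [ 0.0007 -0.     -0.4   ] [0.6212 0.01   0.1037]
0.6 shift [-51.2349   8.8894  -0.0921] rot [ 0.0011 -0.     -0.6   ] [0.6148 0.0102 0.12  ]
0.8 shift [-66.0074  18.3957  -0.1187] rot [ 0.0014 -0.     -0.8   ] [0.6053 0.0106 0.1348]
0.9 shift [-72.6086  24.2066  -0.1306] rot [ 0.0016 -0.     -0.9   ] [0.5995 0.0108 0.1414]
0.2 shift [-19.1482  -0.3369  -0.0344] rot [ 0.0004 -0.     -0.2   ] [0.6241 0.0099 0.0879]
0.4 shift [-37.9816   3.1373  -0.0683] rot [ 0.0007 -0.     -0.4   ] [0.6206 0.01   0.1068]
0.6 shift [-55.7494  10.2838  -0.1002] rot [ 0.0011 -0.     -0.6   ] [0.6134 0.0103 0.1245]
0.8 shift [-71.7432  20.818   -0.129 ] rot [ 0.0014 -0.     -0.8   ] [0.6029 0.0107 0.1405]
0.9 shift [-78.8721  27.2289  -0.1418] rot [ 0.0016 -0.     -0.9   ] [0.5965 0.0109 0.1476]
```

```bash
python3 -m inch '[[10,[-9,0,0],[0,0,-0.1]],[10,[-18.5,-0.4,0],[0,0,-0.2]],[10,[-27.5,0.8,0],[0,0,-0.3]],[10,[-36.5,2.8,0],[0,0,-0.4]],[10,[-36.5,2.8,0],[0,0,-0.4]]]'
python3 - <<'E'
from h import *
s=st();print(s["moment"])
for n in("scene",):
    im=grab_frame(n);a=im[130:250,180:340]
    cv2.imwrite(f"pics/{n}5.png",cv2.resize(a[:,:,::-1],None,fx=4.9,fy=4.9,interpolation=cv2.INTER_CUBIC))
E
```

```text
time_s: 9.8
ee_pos: [0.6204, 0.01, 0.1064]
tool_rot: [0.598, -0.583, 0.4, 0.377]
contact_force: [3.5, -10.1, -1.5]
width: 0.0404
9.8 [0.6204 0.01   0.1064] rot
 [[ 0.3947 -0.918   0.0385]
 [-0.0158  0.0351  0.9993]
 [-0.9187 -0.395  -0.0007]] F [  3.4657 -10.0882  -1.5413] w 0.040350964632171124 q [-0.3103  0.3575  0.2548  2.0612 -0.1151  0.3318  1.5446]
[-2.5468 -0.2304 -0.7456]
```

View pics/scene5.png

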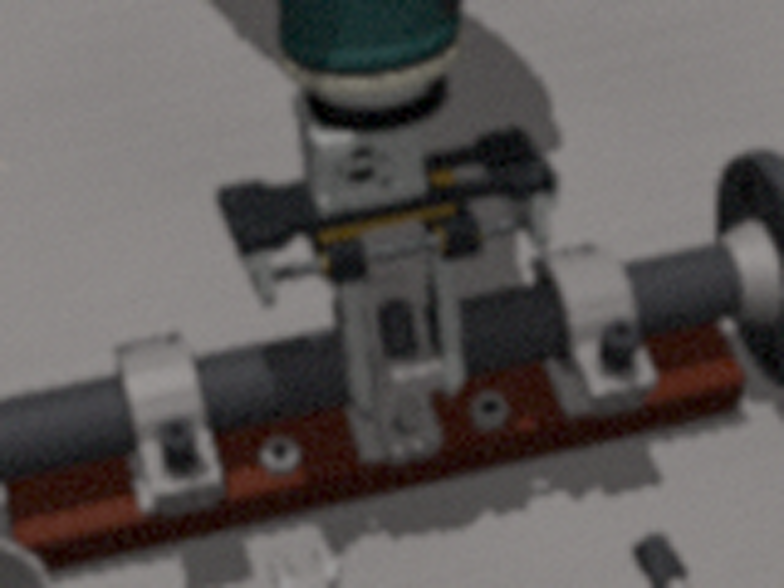

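Run:
```python
from h import *
from scipy.spatial.transform import Rotation as Ro
s=state();P=s["ee_pos"];T=Rq(s["tool_rot"])
ry=np.array([.038,.9993,0]);pin=np.array([.5724,.0081,.08])-.04*np.array([.9993,-.038,0])
G=P+T.apply([-.019,0,0]);g=G-pin;print(G,np.hypot(g[0],g[2]),np.arctan2(g[2],g[0]))
for a,b in((.1,-.02),(.2,-.04),(.3,-.06),(.4,-.08),(.45,-.1),(.5,-.1)):
  G2=pin+Ro.from_rotvec(-a*ry).apply(g)
  Q=Ro.from_rotvec(-b*ry)
  P2=G2+(Q*T).apply([.019,0,0])
  print(a,b,1e3*T.inv().apply(P2-P),P2)
```

```text
[0.6131 0.0103 0.1235] 0.09166023236322794 0.4942892595427575
0.1 -0.02 [-9.0666  1.6755 -0.0095] [0.6155 0.0102 0.1137]
0.2 -0.04 [-17.9662   4.2492  -0.019 ] [0.6096 0.0104 0.1209]
0.3 -0.06 [-26.61     7.699   -0.0282] [0.6031 0.0107 0.1275]
0.4 -0.08 [-34.9118  11.994   -0.0373] [0.5959 0.0109 0.1334]
0.45 -0.1 [-38.9264  14.6357  -0.0417] [0.5919 0.0111 0.1361]
0.5 -0.1 [-42.7888  17.095   -0.046 ] [0.5881 0.0112 0.1387]
```

```bash
python3 -m inch '[[10,[-9,1.7,0],[0,0,0.02]],[10,[-18,4.2,0],[0,0,0.04]],[10,[-18,4.2,0],[0,0,0.04]]]'
python3 - <<'E'
from h import *
s=st();print(s["moment"])
im=grab_frame("scene");a=im[130:250,180:340]
cv2.imwrite(f"pics/scene6.png",cv2.resize(a[:,:,::-1],None,fx=4.9,fy=4.9,interpolation=cv2.INTER_CUBIC))
E
```

```text
time_s: 10.15
ee_pos: [0.6093, 0.0104, 0.1203]
tool_rot: [0.589, -0.574, 0.414, 0.391]
contact_force: [-0.9, -9.1, -3.5]
width: 0.0397
10.15 [0.6093 0.0104 0.1203] rot
 [[ 0.3507 -0.9357  0.0388]
 [-0.0146  0.0359  0.9992]
 [-0.9364 -0.351  -0.0011]] F [-0.9221 -9.0687 -3.5179] w 0.03970218036424229 q [-0.3217  0.3307  0.268   2.0406 -0.1025  0.4265  1.5349]
[-1.9261  0.6175 -0.7673]
```

View pics/scene6.png

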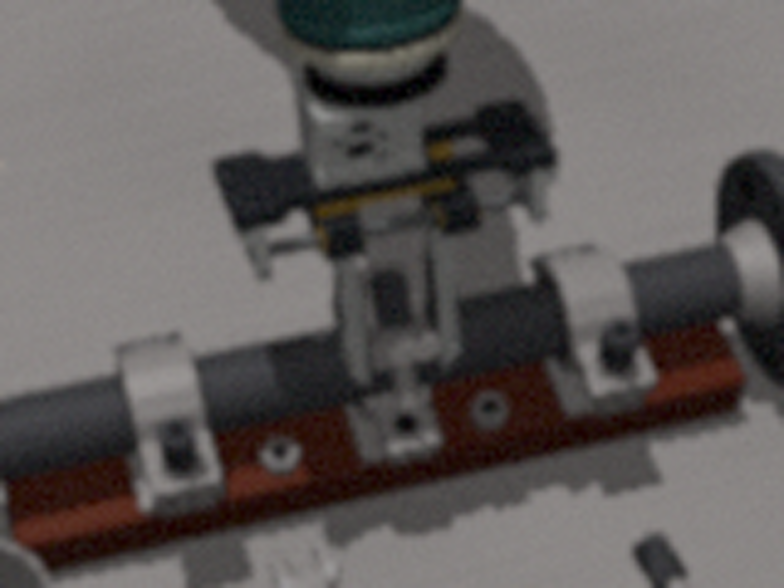

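```bash
python3 -m inch '[[10,[-8,3.3,0],[0,0,0]],[10,[-16,7.5,0],[0,0,0]],[10,[-24,12.8,0],[0,0,0]],[10,[-24,12.8,0],[0,0,0]],[10,[-24,12.8,0],[0,0,0]]]'
python3 - <<'E'
from h import *
s=st();print(s["moment"])
for n in("scene","top"):
    im=grab_frame(n);a=im[130:250,180:340]
    cv2.imwrite(f"pics/{n}7.png",cv2.resize(a[:,:,::-1],None,fx=4.9,fy=4.9,interpolation=cv2.INTER_CUBIC))
for k in("nut_a","spanner","cap_2"):
    c=get_calibration("scene")
    for d in search_frame("scene",k)[:4]: print(k,round(d["p"],2),np.array(c["R"]).T@(np.array(d["xyz"])-c["t"]))
E
```

```text
time_s: 10.7
ee_pos: [0.589, 0.0112, 0.1379]
tool_rot: [0.589, -0.574, 0.414, 0.391]
contact_force: [-0.2, -9.7, -1.1]
width: 0.0396
10.7 [0.589  0.0112 0.1379] rot
 [[ 0.3516 -0.9353  0.0388]
 [-0.0147  0.0359  0.9992]
 [-0.936  -0.3519 -0.0011]] F [-0.1691 -9.6684 -1.0677] w 0.03957904018364049 q [-0.352   0.269   0.2897  2.0757 -0.0716  0.4512  1.5051]
[-2.0957  0.6381 -0.767 ]
nut_a 0.6 [ 0.6095 -0.0609  0.0476]
nut_a 0.57 [0.6072 0.0698 0.0498]
nut_a 0.44 [ 0.6248 -0.1293  0.1216]
spanner 0.55 [ 0.7223 -0.0591  0.0074]
cap_2 0.96 [0.6015 0.134  0.1067]
cap_2 0.71 [ 0.5956 -0.1255  0.1091]
cap_2 0.48 [0.5879 0.0144 0.165 ]
cap_2 0.18 [0.6035 0.131  0.108 ]
```

View pics/scene7.png

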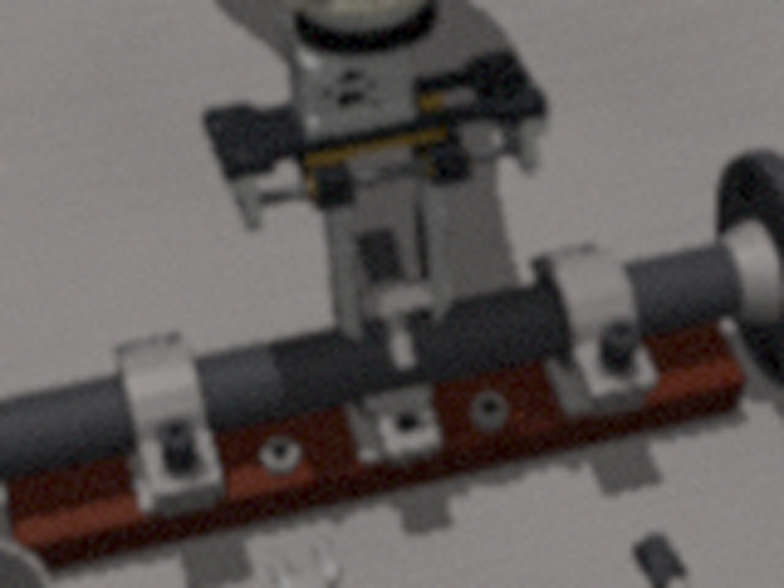

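```bash
python3 -m inch '[[10,[0,0,0],[0,0,0]],[10,[0,0,0],[0,0,0]],[10,[0,0,0],[0,0,0]],[10,[0,0,0],[0,0,0]],[10,[0,0,0],[0,0,0]]]'; python3 -c "
from plant import *
print(hand_in())"
```

```text
time_s: 11.45
ee_pos: [0.5892, 0.0112, 0.1378]
tool_rot: [0.589, -0.574, 0.414, 0.391]
contact_force: [-0.9, -9.2, -0.7]
width: 0.0398
the job is handed in; nothing more can be done
None
```

The middle clamp has the loose bolt. Its cap is swung open and still held in the gripper, and the job was handed in at 11.45 s.

- **Tapping:** I tapped all three bolts from the side, in order from the flange to the open end.
  - **Flange end:** rigid, about 20 N within 1 mm of contact.
  - **Middle:** gave about 7 mm with almost no force, then came up hard. The last push read only about 6 N.
  - **Open end:** rigid, up to about 47 N. That is force at the fingers, which exceeded the first tap because I kept pushing after contact.
- **Opening:** I gripped the lug of the middle cap across its 40 mm and swung it up.
  - The arm could not tilt far enough to follow the cap's turn, because joint 6 was near its limit. From about 0.4 rad on, I let the lug turn between the pads.
- **Last checks:**
  - Going by the tool position and the estimated hinge pin, the cap is open about 0.9 rad (51 degrees).
  - The finger opening stayed at 39.8 mm, and the tool was still over the final half second.
  - The last picture shows the cap raised. The nuts and spanner were in place, and I touched no other bystanders but did not re-measure them.
  - A steady sideways force of about 9 N remained on the tool, probably from gripping slightly off centre. It did not grow.

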